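# Find the rocking corner of a soldering plate and press its shim flat

## Robot

A 6-joint arm with a two-finger parallel gripper is mounted at the origin on the work surface. World frame = base frame: x ahead of the robot, y to its left, z up, the work surface at z = 0. Lengths are in m, angles in degrees, forces in N, time in s.
With the tool pointing down it reaches from about 0.25 to 0.725 m from the base axis. Payload 9.7 kg.
Tool frame: the origin (TCP) lies at the very end of the fingers, on their centre line; the grasp point (between the pads) lies 19 mm behind it; z points along the fingers, y is the line along which they close (so a half turn about z gives the same grasp; the last joint's range is limited). The gripper opens to 85 mm and grips with 20 to 120 N. Pads are 22 mm wide; open, the fingers measure 114 mm over their backs; the gripper's body (76 mm by 85 mm) begins 54 mm behind the grasp point. The pads swing forward as they close: fully open they stand 13 mm farther back than shut.
Start: joints at [-65.661, 4.979, 10.078, 95.1, 0, 90], TCP at [0.227, -0.501, 0.231] pointing down, gripper open.
Joint ranges: [-179.16, 179.16], [-48.56, 103.87], [-65.8, 70.77], [-126.05, 130.52], [-82.76, 87.17], [-180, 180]. Speed limits (degrees/s): [127.2, 127.2, 147.25, 180, 180, 180].

## Interface

Orientations are given as [roll, pitch, yaw] about the fixed x, y, z axes, in that order (R = Rz(yaw) Ry(pitch) Rx(roll)).
In Python, from workcell import telemetry, optics, workorder gives the robot as it stands.
- The arm moves only by the shell command python3 -m handwheel 'ROWS' [FORCE]. ROWS is JSON, a list of rows, each an object of numbers: "tx", "ty", "tz": the shift along the tool's x, y, z in m; "ax", "ay", "az": the turn, a rotation vector about the tool's x, y, z in degrees; "jaw": the gripper command: -1 is shut, 1 is fully open, values between are in proportion. A call has exactly 10 rows; each row shifts and turns the commanded pose from where the row before left it, along the tool's axes as they then stand; what a row does not reach is not made up. A row lasts 1/8 s, in which the tool goes at most 62.5 mm and 10.7 degrees, less where a joint would pass 70% of its speed; a pose out of reach is approached as far as the arm can. A call is refused whole if a number of a shift passes 0.0625 or a number of a turn 10.7, either way. A call with a gripper value outside its range is refused whole. The fingers move at their own pace and stop on an object; FORCE is the grip in N (left out, the last holds). Time passes only in rows, so rows that do not move let the fingers close, or fill a call up. It gives the time, the measured TCP pose, the force, the opening and the grip force at its end, in the units of the state.
- telemetry.get_obs(): the state, without advancing time (a new reading comes with each control period).
- optics.camera(name): name is "scene" or "top"; returns a dict with "color" (480x640x3 uint8, red, green, blue), "K" (3x3 intrinsics, pixels), "k1" (the pictures are not rectified: a ray, as slopes to the right and down, at radius r is drawn at 1 + k1 r^2 times it, then the intrinsics apply), "extrinsics" (4x4, takes a point from camera to world coordinates). Camera axes: x right, y down, z forward; pixel columns grow to the right and rows downward; lengths in m; the calibration is good to about 2 mm. A picture is of the moment at which its call begins. There is no depth.
- workorder.job_done(): hands the job in; it is judged then, once.
The state is a dict: "time": time; "q": joint angles; "qd": joint speeds; "joint_efforts": joint torques, N m; "ee_pos": TCP position; "tcp_rot": TCP orientation; "wrist_force": force on the tool from outside, world axes, zero at the start; "torque": the same for the moment, N m; "opening": finger opening in m; "grasp_force": force on a finger pad.
Only numpy, scipy, OpenCV 4.12 (cv2) and the standard library are available. Lean on these libraries where they do the work, as an engineer would, in place of code of your own. Each camera call takes 0.05 s, during which the arm holds its last target. There are 200 camera calls.

## Task

The steel soldering plate on the levelling stand rocks at one corner. With the closed fingertips press down on the plate's corners one at a time until you find the one that dips, then press the shim leaf beside that corner flat onto its rail, leaving the other three shims standing and the plate level. Do not pick anything up or disturb the jar, brush and dish, and finish clear of everything.

Things in the scene. Friction and masses are not known exactly. Their poses are not given: they have to be found in the camera images.
- stand: Dark steel levelling stand fixed to the bench, 166 (x) by 226 mm (y). Origin: centre of its underside on the bench, z up. Each y side is a 35 mm wide rail, top 30 mm above the bench, with two shim leaves and between them a 12 mm wide hinge block (38 mm high). The plate lies between the rails on four hidden packers, one under each corner; one, at a random corner, is 5 mm short.
- plate: Loose steel plate 150 x 150 x 6 mm, 1 to 1.6 kg, with a white soldering tile (72 x 72 mm, 12 mm thick) fixed on its middle. Origin: centre of the plate's underside, 26 mm above the bench; axes as the stand's; its top is 32 mm above the bench. It lies level until a corner is pressed; 3 mm sideways play.
- corner_1 (a point): Place to press the plate's +x +y corner: point on its top over that packer, 52 mm from the centre along x and y. If this is the corner with the short packer, it dips about 5 mm under 2 to 5 N and comes back when let go; otherwise it gives less than 1 mm.
- shim_1_tip (a point): Place to press shim leaf 1, which belongs to corner_1: on its upper face, 6 mm short of its free end. Steel strip 56 x 26 x 3 mm on the +y rail, hinged at the rail's middle, free end towards +x and standing up 14 mm. The point is 46 mm above the bench at the start, 33 mm when the leaf is flat (down, and under 2 mm outwards).
- shim_1 (a joint): Angle of shim leaf 1: 0 standing up (start), 0.25 rad flat on the rail. Takes about 10 to 15 N near the free end and stays where it is left. Flat, it raises the packer of corner_1 by 5 mm: this cures the short one, but jacks a good corner out of level.
- corner_2 (a point): Place to press the plate's +x -y corner: point on its top over that packer, 52 mm from the centre along x and y. If this is the corner with the short packer, it dips about 5 mm under 2 to 5 N and comes back when let go; otherwise it gives less than 1 mm.
- shim_2_tip (a point): Place to press shim leaf 2, which belongs to corner_2: on its upper face, 6 mm short of its free end. Steel strip 56 x 26 x 3 mm on the -y rail, hinged at the rail's middle, free end towards +x and standing up 14 mm. The point is 46 mm above the bench at the start, 33 mm when the leaf is flat (down, and under 2 mm outwards).
- shim_2 (a joint): Angle of shim leaf 2: 0 standing up (start), 0.25 rad flat on the rail. Takes about 10 to 15 N near the free end and stays where it is left. Flat, it raises the packer of corner_2 by 5 mm: this cures the short one, but jacks a good corner out of level.
- corner_3 (a point): Place to press the plate's -x -y corner: point on its top over that packer, 52 mm from the centre along x and y. If this is the corner with the short packer, it dips about 5 mm under 2 to 5 N and comes back when let go; otherwise it gives less than 1 mm.
- shim_3_tip (a point): Place to press shim leaf 3, which belongs to corner_3: on its upper face, 6 mm short of its free end. Steel strip 56 x 26 x 3 mm on the -y rail, hinged at the rail's middle, free end towards -x and standing up 14 mm. The point is 46 mm above the bench at the start, 33 mm when the leaf is flat (down, and under 2 mm outwards).
- shim_3 (a joint): Angle of shim leaf 3: 0 standing up (start), 0.25 rad flat on the rail. Takes about 10 to 15 N near the free end and stays where it is left. Flat, it raises the packer of corner_3 by 5 mm: this cures the short one, but jacks a good corner out of level.
- corner_4 (a point): Place to press the plate's -x +y corner: point on its top over that packer, 52 mm from the centre along x and y. If this is the corner with the short packer, it dips about 5 mm under 2 to 5 N and comes back when let go; otherwise it gives less than 1 mm.
- shim_4_tip (a point): Place to press shim leaf 4, which belongs to corner_4: on its upper face, 6 mm short of its free end. Steel strip 56 x 26 x 3 mm on the +y rail, hinged at the rail's middle, free end towards -x and standing up 14 mm. The point is 46 mm above the bench at the start, 33 mm when the leaf is flat (down, and under 2 mm outwards).
- shim_4 (a joint): Angle of shim leaf 4: 0 standing up (start), 0.25 rad flat on the rail. Takes about 10 to 15 N near the free end and stays where it is left. Flat, it raises the packer of corner_4 by 5 mm: this cures the short one, but jacks a good corner out of level.
- jar: Bystander: closed flux jar, 50 mm across, 60 mm high, on the bench at the stand's +y side. Origin at the centre of its underside.
- brush: Bystander: flux brush lying on the bench at the stand's -y side. Origin near its middle.
- dish: Bystander: small white ceramic dish, 80 mm across, 30 mm high, on the bench at the stand's +x side. Origin at the centre of its underside.
Mind the look-alikes: they are no part of the job. There is more than one size of the plate; the job needs the middle-sized.

How it is judged (in metres and radians):
On the way, in this order (a step that is already met when the one before it is completed fails the run):
1. the rocking corner is pressed down by hand, so that the plate tips by more than 0.035 rad, while all four shims still stand (angle between plate's own z axis and vertical above 0.035 rad and contact force between the fingers and plate above 0.3 N and value of joint each of shim_1, shim_2, shim_3, shim_4 below 0.05 rad), for 0.05 s.
2. one shim is flat, the other three stand, and the plate is level (((value of joint shim_1 above 0.22 rad and value of joint each of shim_2, shim_3, shim_4 below 0.05 rad) or (value of joint shim_2 above 0.22 rad and value of joint each of shim_1, shim_3, shim_4 below 0.05 rad) or (value of joint shim_3 above 0.22 rad and value of joint each of shim_1, shim_2, shim_4 below 0.05 rad) or (value of joint shim_4 above 0.22 rad and value of joint each of shim_1, shim_2, shim_3 below 0.05 rad)) and angle between plate's own z axis and vertical below 0.018 rad), for 0.2 s.
At the end, for the whole second after the job is handed in: Exactly one shim leaf is flat (joint above 0.22 of 0.25 rad; its free end within about 2 mm of the rail) and the other three stand (below 0.05 rad); the plate is at rest in the stand and level within 0.018 rad, which is so only if the flat shim is the rocking corner's (all of step 2 and linear speed of plate below 0.01 m/s and horizontal distance between plate and stand below 0.008 m); the robot touches nothing.
It fails at once if the plate is lifted (its centre more than 8 mm above its place) (z of plate in the frame of stand above 0.034 m).
It fails at once if jar, brush or dish moved by more than 15 mm (distance of any of jar, brush, dish from where it was at the start of the episode above 0.015 m).
It also fails if it takes over 51 s, if anything falls off the work surface, if the arm or the gripper's body presses on something with over 40 N, if the wrist force passes 120 N, or if a joint passes its speed limit or range.

## Working session

There is one attempt and no reset: what is moved stays moved. The work goes in short steps, Python scripts to look and compute and a shell command to move; the robot and the scene stay as the last step left them, time stands still between calls to the robot, and variables do not carry over. Pictures are saved under pics/ and viewed, at most 10 in all, crops included, and the job is handed in when it is done.

```bash
mkdir -p pics; python3 - <<'E'
from workcell import telemetry, optics
import cv2,numpy as np
o=telemetry.get_obs()
print({k:np.round(v,3).tolist() for k,v in o.items()})
for n in("scene","top"):
    c=optics.camera(n); cv2.imwrite(f"pics/{n}0.png",c["color"][:,:,::-1]); print(n,c["K"],c["k1"],np.round(c["extrinsics"],4))
E
```

```text
{'time': 0.0, 'q': [-65.662, 5.011, 10.034, 95.1, 0.001, 90.002], 'qd': [0.005, 0.004, 0.061, 0.046, -0.036, 0.12], 'joint_efforts': [-0.002, -52.038, 46.481, 0.016, 0.0, -0.0], 'ee_pos': [0.227, -0.501, 0.231], 'tcp_rot': [-179.923, -0.001, 24.336], 'wrist_force': [-1.129, -0.007, 0.566], 'torque': [0.016, -0.031, 0.006], 'grasp_force': 0.0, 'opening': 0.085}
scene [[450.16818007   0.         318.90418624]
 [  0.         450.16818007 239.40062743]
 [  0.           0.           1.        ]] -0.06378531638374911 [[ 0.7954  0.4261 -0.431   0.9695]
 [ 0.6061 -0.5663  0.5585 -0.4798]
 [-0.0061 -0.7055 -0.7087  0.7298]
 [ 0.      0.      0.      1.    ]]
top [[506.64602954   0.         313.5258301 ]
 [  0.         506.64602954 236.60953375]
 [  0.           0.           1.        ]] -0.06294173888473514 [[-0.0042 -0.9855  0.1698  0.396 ]
 [-1.      0.0032 -0.0067  0.0434]
 [ 0.0061 -0.1699 -0.9854  0.9753]
 [ 0.      0.      0.      1.    ]]
```

View pics/scene0.png

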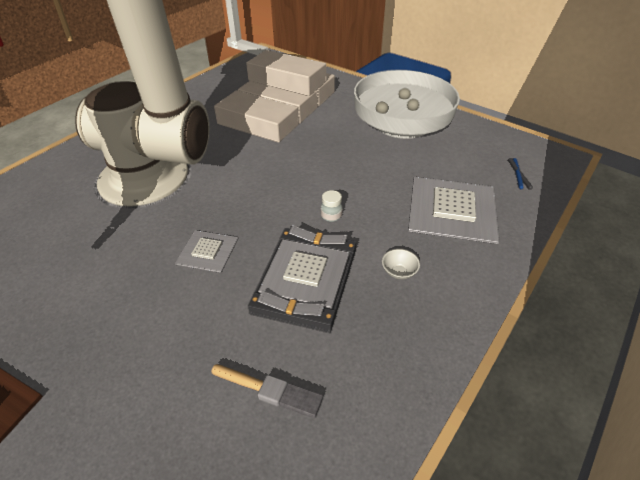

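View pics/top0.png

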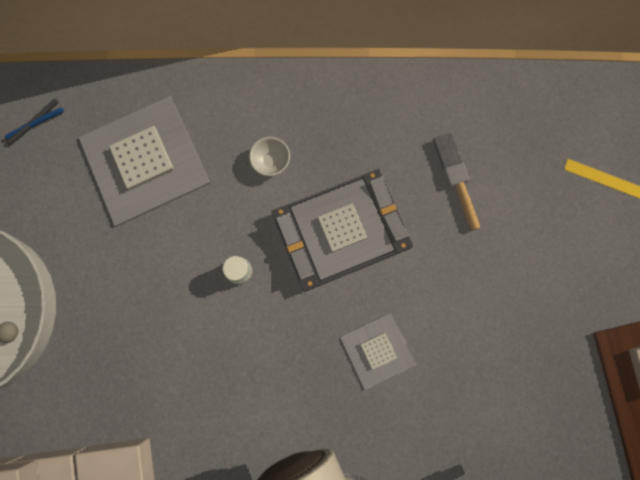

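Scene: the stand is at about (305,278), with loose decoy plates at (207,250) and (454,208). Top: the stand is at (343,230), jar (237,270), dish (270,157), brush (457,180); stand +x points up-left. I'll enlarge both views next.

```bash
python3 - <<'E'
import cv2
a=cv2.imread("pics/top0.png")[160:300,260:425]; cv2.imwrite("pics/topc.png",cv2.resize(a,None,fx=4,fy=4,interpolation=cv2.INTER_CUBIC))
a=cv2.imread("pics/scene0.png")[215:335,235:370]; cv2.imwrite("pics/scenec.png",cv2.resize(a,None,fx=5,fy=5,interpolation=cv2.INTER_CUBIC))
E
```

```text
(no output)
```

View pics/topc.png

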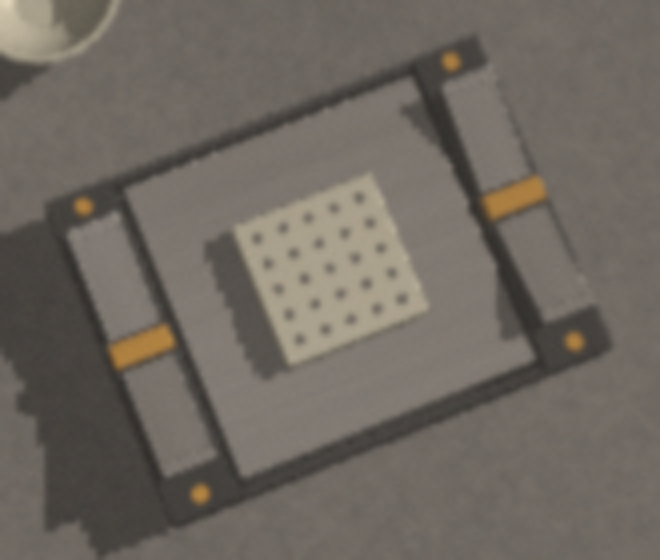

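View pics/scenec.png

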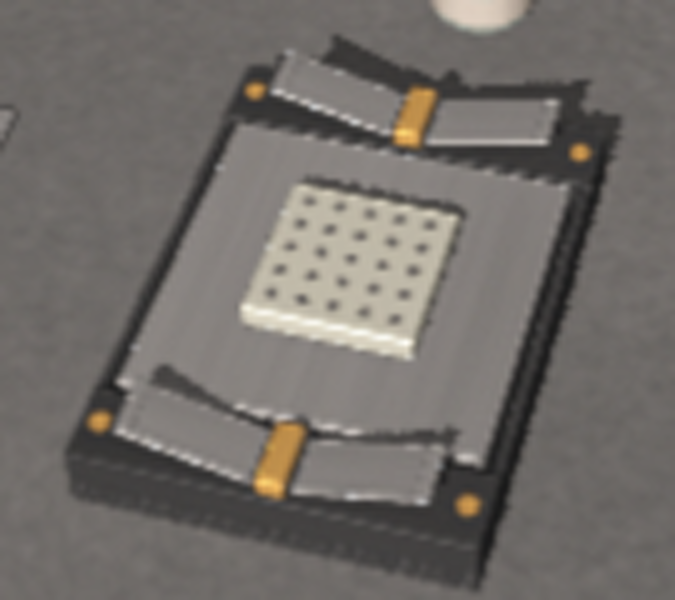

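The stand, screws, tile and all four standing leaves are clear in both crops; I'll triangulate from these readings.

```bash
cat > h.py <<'E'
import numpy as np,cv2
from workcell import optics
from scipy.optimize import least_squares
C={n:optics.camera(n) for n in("scene","top")}
def ray(n,p):
    c=C[n]; d=cv2.undistortPoints(np.array([[p]],float),c["K"],np.array([c["k1"],0,0,0,0.]))[0,0]
    E=c["extrinsics"]; v=E[:3,:3]@np.r_[d,1]; return E[:3,3],v/np.linalg.norm(v)
def tri(pt,ps):
    A=0;b=0;R=[]
    for n,p in(("top",pt),("scene",ps)):
        o,v=ray(n,p);M=np.eye(3)-np.outer(v,v);A=A+M;b=b+M@o;R.append((M,o))
    x=np.linalg.solve(A,b);return x,max(np.linalg.norm(M@(x-o)) for M,o in R)
T=lambda u,v:((u+.5)/4-.5+260,(v+.5)/4-.5+160)
S=lambda u,v:((u+.5)/5-.5+235,(v+.5)/5-.5+215)
E
python3 - <<'E'
from h import *
P={"sc1":((84,206),(580,152)),"sc2":((451,61),(467,505)),"sc3":((574,342),(99,421)),"sc4":((200,494),(255,91)),
"t1":((234,226),(463,210)),"t2":((373,174),(412,343)),"t3":((428,309),(243,308)),"t4":((291,366),(300,185)),
"l1o":((68,232),(558,100)),"l1i":((118,212),(550,145)),"l2o":((492,66),(430,503)),"l2i":((445,85),(440,447)),
"l3o":((592,302),(117,432)),"l3i":((545,320),(133,384)),"l4o":((170,478),(290,52)),"l4i":((214,457),(273,88)),}
X={}
for k,(a,b) in P.items():
    X[k],r=tri(T(*a),S(*b)); print(k,X[k].round(4),round(r,4))
sc=np.mean([X[f"sc{i}"] for i in(1,2,3,4)],0);t=np.mean([X[f"t{i}"] for i in(1,2,3,4)],0)
d=X["sc1"]+X["sc2"]-X["sc3"]-X["sc4"];e=X["sc1"]+X["sc4"]-X["sc2"]-X["sc3"]
d2=X["t1"]+X["t2"]-X["t3"]-X["t4"];e2=X["t1"]+X["t4"]-X["t2"]-X["t3"]
g=lambda v,o=0:np.degrees(np.arctan2(v[1],v[0]))-o
print(sc,t,g(d),g(e,90),g(d2),g(e2,90))
c=t[:2]*.5+sc[:2]*.5; y=np.radians(np.mean([g(d),g(e,90),g(d2),g(e2,90)]))
R=np.array([[np.cos(y),-np.sin(y)],[np.sin(y),np.cos(y)]])
print("yaw",np.degrees(y),"c",c)
for i,(sx,sy) in enumerate([(1,1),(1,-1),(-1,-1),(-1,1)],1):
    m=(X[f"l{i}o"]+X[f"l{i}i"])[:2]/2
    print(i,"corner",(c+R@[.052*sx,.052*sy]).round(4),"leaf end local",(R.T@(m-c)).round(4),"hyp", )
E
```

```text
sc1 [0.6088 0.0997 0.0294] 0.0001
sc2 [ 0.68   -0.0781  0.0292] 0.0004
sc3 [ 0.5421 -0.133   0.0292] 0.0002
sc4 [0.4711 0.0446 0.0286] 0.0
t1 [0.5963 0.0291 0.045 ] 0.0013
t2 [ 0.6214 -0.0373  0.042 ] 0.0007
t3 [ 0.5563 -0.0625  0.0408] 0.0
t4 [0.5305 0.0029 0.0404] 0.0012
l1o [0.5923 0.1059 0.0465] 0.0001
l1i [0.6031 0.0832 0.0436] 0.0007
l2o [ 0.6739 -0.0949  0.044 ] 0.0007
l2i [ 0.6631 -0.0727  0.0461] 0.0003
l3o [ 0.5591 -0.1394  0.0426] 0.0001
l3i [ 0.5496 -0.1179  0.0432] 0.0013
l4o [0.4782 0.0594 0.0451] 0.0015
l4i [0.4871 0.0384 0.0446] 0.0005
[ 0.57546889 -0.01670468  0.02912811] [ 0.57613683 -0.01693369  0.04207204] 21.752946562356257 21.819712362817 21.445372257650142 21.144324125936123
yaw 21.54058882718988 c [ 0.57580286 -0.01681918]
1 corner [0.6051 0.0506] leaf end local [0.0613 0.0956] hyp
2 corner [ 0.6433 -0.0461] leaf end local [ 0.0616 -0.0964] hyp
3 corner [ 0.5465 -0.0843] leaf end local [-0.061  -0.0962] hyp
4 corner [0.5083 0.0125] leaf end local [-0.0625  0.0953] hyp
```

```bash
python3 -m handwheel '[{"az":2.8,"jaw":-1},{"tx":0.0498,"ty":-0.0298,"jaw":-1},{"tx":0.0498,"ty":-0.0298,"jaw":-1},{"tx":0.0498,"ty":-0.0298,"jaw":-1},{"tx":0.0498,"ty":-0.0298,"jaw":-1},{"tx":0.0498,"ty":-0.0298,"jaw":-1},{"tx":0.0498,"ty":-0.0298,"jaw":-1},{"tx":0.0498,"ty":-0.0298,"jaw":-1},{"tx":0.0498,"ty":-0.0298,"jaw":-1},{"tx":0.0498,"ty":-0.0298,"jaw":-1}]' 40
```

```text
$[0]: bad value
```

```bash
python3 -m handwheel '[{"tx":0,"ty":0,"tz":0,"ax":0,"ay":0,"az":2.8,"jaw":-1},{"tx":0.0498,"ty":-0.0298,"tz":0,"ax":0,"ay":0,"az":0,"jaw":-1},{"tx":0.0498,"ty":-0.0298,"tz":0,"ax":0,"ay":0,"az":0,"jaw":-1},{"tx":0.0498,"ty":-0.0298,"tz":0,"ax":0,"ay":0,"az":0,"jaw":-1},{"tx":0.0498,"ty":-0.0298,"tz":0,"ax":0,"ay":0,"az":0,"jaw":-1},{"tx":0.0498,"ty":-0.0298,"tz":0,"ax":0,"ay":0,"az":0,"jaw":-1},{"tx":0.0498,"ty":-0.0298,"tz":0,"ax":0,"ay":0,"az":0,"jaw":-1},{"tx":0.0498,"ty":-0.0298,"tz":0,"ax":0,"ay":0,"az":0,"jaw":-1},{"tx":0.0498,"ty":-0.0298,"tz":0,"ax":0,"ay":0,"az":0,"jaw":-1},{"tx":0.0498,"ty":-0.0298,"tz":0,"ax":0,"ay":0,"az":0,"jaw":-1}]' 40
```

```text
time: 1.45
ee_pos: [0.546, -0.0853, 0.2312]
tcp_rot: [180.0, -0.0, 21.5]
wrist_force: [0.5, -0.8, -0.3]
opening: -0.0003
grasp_force: 0.0
```

```bash
python3 -m handwheel '[{"tx":0,"ty":0,"tz":0.045,"ax":0,"ay":0,"az":0,"jaw":-1},{"tx":0,"ty":0,"tz":0.045,"ax":0,"ay":0,"az":0,"jaw":-1},{"tx":0,"ty":0,"tz":0.045,"ax":0,"ay":0,"az":0,"jaw":-1},{"tx":0,"ty":0,"tz":0.045,"ax":0,"ay":0,"az":0,"jaw":-1},{"tx":0,"ty":0,"tz":0.005,"ax":0,"ay":0,"az":0,"jaw":-1},{"tx":0,"ty":0,"tz":0.005,"ax":0,"ay":0,"az":0,"jaw":-1},{"tx":0,"ty":0,"tz":0.004,"ax":0,"ay":0,"az":0,"jaw":-1},{"tx":0,"ty":0,"tz":0,"ax":0,"ay":0,"az":0,"jaw":-1},{"tx":0,"ty":0,"tz":0,"ax":0,"ay":0,"az":0,"jaw":-1},{"tx":0,"ty":0,"tz":0,"ax":0,"ay":0,"az":0,"jaw":-1}]'; python3 - <<'E'
from h import *
for n,s in(("scene",(215,335,235,370)),):
    a=C[n]["color"][s[0]:s[1],s[2]:s[3],::-1];cv2.imwrite("pics/s1.png",cv2.resize(a,None,fx=4,fy=4,interpolation=cv2.INTER_CUBIC))
E
```

```text
time: 2.7
ee_pos: [0.5453, -0.0871, 0.0377]
tcp_rot: [180.0, -0.0, 21.5]
wrist_force: [0.5, 0.0, -0.2]
opening: -0.0
grasp_force: 0.0
```

View pics/s1.png

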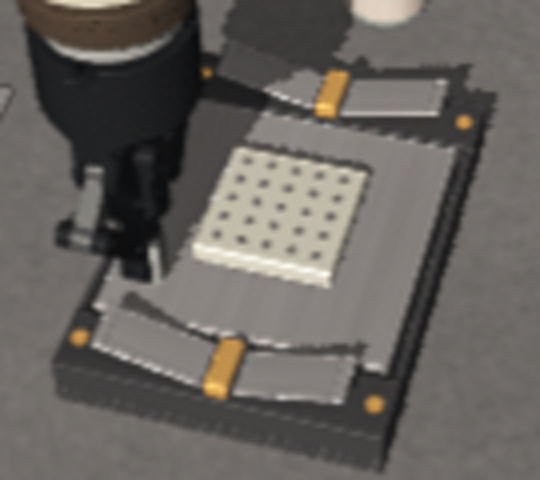

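The fingertips are just above corner 3 (about (145,280)), clear of leaf 3 and the tile. I'll press gently.

```bash
python3 -m handwheel '[{"tx":0,"ty":0,"tz":0.002,"ax":0,"ay":0,"az":0,"jaw":-1},{"tx":0,"ty":0,"tz":0.001,"ax":0,"ay":0,"az":0,"jaw":-1},{"tx":0,"ty":0,"tz":0.001,"ax":0,"ay":0,"az":0,"jaw":-1},{"tx":0,"ty":0,"tz":0.001,"ax":0,"ay":0,"az":0,"jaw":-1},{"tx":0,"ty":0,"tz":0.001,"ax":0,"ay":0,"az":0,"jaw":-1},{"tx":0,"ty":0,"tz":0.001,"ax":0,"ay":0,"az":0,"jaw":-1},{"tx":0,"ty":0,"tz":0,"ax":0,"ay":0,"az":0,"jaw":-1},{"tx":0,"ty":0,"tz":0,"ax":0,"ay":0,"az":0,"jaw":-1},{"tx":0,"ty":0,"tz":0,"ax":0,"ay":0,"az":0,"jaw":-1},{"tx":0,"ty":0,"tz":0,"ax":0,"ay":0,"az":0,"jaw":-1}]'
```

```text
time: 4.05
ee_pos: [0.5452, -0.0871, 0.0317]
tcp_rot: [180.0, -0.0, 21.5]
wrist_force: [-5.2, 1.2, 11.3]
opening: 0.0003
grasp_force: 5.8
```

Corner 3 is firm (11 N, no dip). On to corner 2.

```bash
python3 -m handwheel '[{"tx":0,"ty":0,"tz":-0.03,"ax":0,"ay":0,"az":0,"jaw":-1},{"tx":0.036,"ty":0,"tz":0,"ax":0,"ay":0,"az":0,"jaw":-1},{"tx":0.036,"ty":0,"tz":0,"ax":0,"ay":0,"az":0,"jaw":-1},{"tx":0.036,"ty":0,"tz":0,"ax":0,"ay":0,"az":0,"jaw":-1},{"tx":0,"ty":0,"tz":0,"ax":0,"ay":0,"az":0,"jaw":-1},{"tx":0,"ty":0,"tz":0.018,"ax":0,"ay":0,"az":0,"jaw":-1},{"tx":0,"ty":0,"tz":0.006,"ax":0,"ay":0,"az":0,"jaw":-1},{"tx":0,"ty":0,"tz":0,"ax":0,"ay":0,"az":0,"jaw":-1},{"tx":0,"ty":0,"tz":0,"ax":0,"ay":0,"az":0,"jaw":-1},{"tx":0,"ty":0,"tz":0,"ax":0,"ay":0,"az":0,"jaw":-1}]'
python3 -m handwheel '[{"tx":0,"ty":0,"tz":0.002,"ax":0,"ay":0,"az":0,"jaw":-1},{"tx":0,"ty":0,"tz":0.001,"ax":0,"ay":0,"az":0,"jaw":-1},{"tx":0,"ty":0,"tz":0.001,"ax":0,"ay":0,"az":0,"jaw":-1},{"tx":0,"ty":0,"tz":0.001,"ax":0,"ay":0,"az":0,"jaw":-1},{"tx":0,"ty":0,"tz":0.001,"ax":0,"ay":0,"az":0,"jaw":-1},{"tx":0,"ty":0,"tz":0,"ax":0,"ay":0,"az":0,"jaw":-1},{"tx":0,"ty":0,"tz":0,"ax":0,"ay":0,"az":0,"jaw":-1},{"tx":0,"ty":0,"tz":0,"ax":0,"ay":0,"az":0,"jaw":-1},{"tx":0,"ty":0,"tz":0,"ax":0,"ay":0,"az":0,"jaw":-1},{"tx":0,"ty":0,"tz":0,"ax":0,"ay":0,"az":0,"jaw":-1}]'
```

```text
time: 5.3
ee_pos: [0.6457, -0.0476, 0.0369]
tcp_rot: [180.0, -0.0, 21.5]
wrist_force: [0.4, 0.4, -0.6]
opening: -0.0001
grasp_force: 0.0
time: 6.55
ee_pos: [0.6457, -0.0474, 0.0319]
tcp_rot: [180.0, -0.1, 21.5]
wrist_force: [-4.9, 0.3, 10.4]
opening: -0.0001
grasp_force: 5.4
```

Corner 2 is firm too. Corner 1 next.

```bash
python3 -m handwheel '[{"tx":0,"ty":0,"tz":-0.03,"ax":0,"ay":0,"az":0,"jaw":-1},{"tx":0,"ty":-0.036,"tz":0,"ax":0,"ay":0,"az":0,"jaw":-1},{"tx":0,"ty":-0.036,"tz":0,"ax":0,"ay":0,"az":0,"jaw":-1},{"tx":0,"ty":-0.036,"tz":0,"ax":0,"ay":0,"az":0,"jaw":-1},{"tx":0,"ty":0,"tz":0,"ax":0,"ay":0,"az":0,"jaw":-1},{"tx":0,"ty":0,"tz":0.018,"ax":0,"ay":0,"az":0,"jaw":-1},{"tx":0,"ty":0,"tz":0.006,"ax":0,"ay":0,"az":0,"jaw":-1},{"tx":0,"ty":0,"tz":0,"ax":0,"ay":0,"az":0,"jaw":-1},{"tx":0,"ty":0,"tz":0,"ax":0,"ay":0,"az":0,"jaw":-1},{"tx":0,"ty":0,"tz":0,"ax":0,"ay":0,"az":0,"jaw":-1}]'
python3 -m handwheel '[{"tx":0,"ty":0,"tz":0.002,"ax":0,"ay":0,"az":0,"jaw":-1},{"tx":0,"ty":0,"tz":0.001,"ax":0,"ay":0,"az":0,"jaw":-1},{"tx":0,"ty":0,"tz":0.001,"ax":0,"ay":0,"az":0,"jaw":-1},{"tx":0,"ty":0,"tz":0.001,"ax":0,"ay":0,"az":0,"jaw":-1},{"tx":0,"ty":0,"tz":0.001,"ax":0,"ay":0,"az":0,"jaw":-1},{"tx":0,"ty":0,"tz":0,"ax":0,"ay":0,"az":0,"jaw":-1},{"tx":0,"ty":0,"tz":0,"ax":0,"ay":0,"az":0,"jaw":-1},{"tx":0,"ty":0,"tz":0,"ax":0,"ay":0,"az":0,"jaw":-1},{"tx":0,"ty":0,"tz":0,"ax":0,"ay":0,"az":0,"jaw":-1},{"tx":0,"ty":0,"tz":0,"ax":0,"ay":0,"az":0,"jaw":-1}]'
```

```text
time: 7.8
ee_pos: [0.6062, 0.0528, 0.0367]
tcp_rot: [180.0, -0.0, 21.5]
wrist_force: [-0.3, -0.4, 0.5]
opening: -0.0
grasp_force: 0.0
time: 9.05
ee_pos: [0.606, 0.0531, 0.0317]
tcp_rot: [180.0, -0.1, 21.5]
wrist_force: [-4.3, -0.0, 10.1]
opening: -0.0002
grasp_force: 5.3
```

Corner 1 is firm. Corner 4 should be the one; press it the same way.

```bash
python3 -m handwheel '[{"tx":0,"ty":0,"tz":-0.03,"ax":0,"ay":0,"az":0,"jaw":-1},{"tx":-0.036,"ty":0,"tz":0,"ax":0,"ay":0,"az":0,"jaw":-1},{"tx":-0.036,"ty":0,"tz":0,"ax":0,"ay":0,"az":0,"jaw":-1},{"tx":-0.036,"ty":0,"tz":0,"ax":0,"ay":0,"az":0,"jaw":-1},{"tx":0,"ty":0,"tz":0,"ax":0,"ay":0,"az":0,"jaw":-1},{"tx":0,"ty":0,"tz":0.018,"ax":0,"ay":0,"az":0,"jaw":-1},{"tx":0,"ty":0,"tz":0.006,"ax":0,"ay":0,"az":0,"jaw":-1},{"tx":0,"ty":0,"tz":0,"ax":0,"ay":0,"az":0,"jaw":-1},{"tx":0,"ty":0,"tz":0,"ax":0,"ay":0,"az":0,"jaw":-1},{"tx":0,"ty":0,"tz":0,"ax":0,"ay":0,"az":0,"jaw":-1}]'
python3 -m handwheel '[{"tx":0,"ty":0,"tz":0.002,"ax":0,"ay":0,"az":0,"jaw":-1},{"tx":0,"ty":0,"tz":0.001,"ax":0,"ay":0,"az":0,"jaw":-1},{"tx":0,"ty":0,"tz":0.001,"ax":0,"ay":0,"az":0,"jaw":-1},{"tx":0,"ty":0,"tz":0.001,"ax":0,"ay":0,"az":0,"jaw":-1},{"tx":0,"ty":0,"tz":0.001,"ax":0,"ay":0,"az":0,"jaw":-1},{"tx":0,"ty":0,"tz":0,"ax":0,"ay":0,"az":0,"jaw":-1},{"tx":0,"ty":0,"tz":0,"ax":0,"ay":0,"az":0,"jaw":-1},{"tx":0,"ty":0,"tz":0,"ax":0,"ay":0,"az":0,"jaw":-1},{"tx":0,"ty":0,"tz":0,"ax":0,"ay":0,"az":0,"jaw":-1},{"tx":0,"ty":0,"tz":0,"ax":0,"ay":0,"az":0,"jaw":-1}]'
```

```text
time: 10.3
ee_pos: [0.5058, 0.0134, 0.0365]
tcp_rot: [180.0, -0.0, 21.5]
wrist_force: [0.6, -0.4, 0.3]
opening: -0.0002
grasp_force: 0.0
time: 11.55
ee_pos: [0.5055, 0.0134, 0.0303]
tcp_rot: [-180.0, -0.0, 21.5]
wrist_force: [-0.9, 0.6, 1.3]
opening: 0.0
grasp_force: 0.7
```

It dips: only 1.3 N at 30.3 mm. Press on by 3.5 mm and hold.

```bash
python3 -m handwheel '[{"tx":0,"ty":0,"tz":0.001,"ax":0,"ay":0,"az":0,"jaw":-1},{"tx":0,"ty":0,"tz":0.001,"ax":0,"ay":0,"az":0,"jaw":-1},{"tx":0,"ty":0,"tz":0.001,"ax":0,"ay":0,"az":0,"jaw":-1},{"tx":0,"ty":0,"tz":0.0005,"ax":0,"ay":0,"az":0,"jaw":-1},{"tx":0,"ty":0,"tz":0,"ax":0,"ay":0,"az":0,"jaw":-1},{"tx":0,"ty":0,"tz":0,"ax":0,"ay":0,"az":0,"jaw":-1},{"tx":0,"ty":0,"tz":0,"ax":0,"ay":0,"az":0,"jaw":-1},{"tx":0,"ty":0,"tz":0,"ax":0,"ay":0,"az":0,"jaw":-1},{"tx":0,"ty":0,"tz":0,"ax":0,"ay":0,"az":0,"jaw":-1},{"tx":0,"ty":0,"tz":0,"ax":0,"ay":0,"az":0,"jaw":-1}]'
```

```text
time: 12.8
ee_pos: [0.5055, 0.0134, 0.0273]
tcp_rot: [-180.0, -0.0, 21.5]
wrist_force: [-4.1, -0.1, 8.1]
opening: -0.0005
grasp_force: 3.9
```

Corner 4 dipped ~5 mm. Now go above shim 4's tip.

```bash
python3 -m handwheel '[{"tx":0,"ty":0,"tz":-0.01,"ax":0,"ay":0,"az":0,"jaw":-1},{"tx":0,"ty":0,"tz":-0.03,"ax":0,"ay":0,"az":0,"jaw":-1},{"tx":0,"ty":0,"tz":0,"ax":0,"ay":0,"az":0,"jaw":-1},{"tx":-0.001,"ty":-0.021,"tz":0,"ax":0,"ay":0,"az":0,"jaw":-1},{"tx":0,"ty":-0.021,"tz":0,"ax":0,"ay":0,"az":0,"jaw":-1},{"tx":0,"ty":0,"tz":0,"ax":0,"ay":0,"az":0,"jaw":-1},{"tx":0,"ty":0,"tz":0.01,"ax":0,"ay":0,"az":0,"jaw":-1},{"tx":0,"ty":0,"tz":0.004,"ax":0,"ay":0,"az":0,"jaw":-1},{"tx":0,"ty":0,"tz":0,"ax":0,"ay":0,"az":0,"jaw":-1},{"tx":0,"ty":0,"tz":0,"ax":0,"ay":0,"az":0,"jaw":-1}]'; python3 - <<'E'
from h import *
a=C["scene"]["color"][215:335,235:370,::-1];b=C["top"]["color"][160:300,260:425,::-1]
a=cv2.resize(a,(400,356),interpolation=cv2.INTER_CUBIC);b=cv2.resize(b,(400,339),interpolation=cv2.INTER_CUBIC)
cv2.imwrite("pics/p2.png",np.hstack([a[:339],b]))
E
```

```text
time: 14.05
ee_pos: [0.4892, 0.0518, 0.0528]
tcp_rot: [180.0, 0.0, 21.5]
wrist_force: [0.4, -0.4, 0.4]
opening: 0.0
grasp_force: 0.0
```

View pics/p2.png

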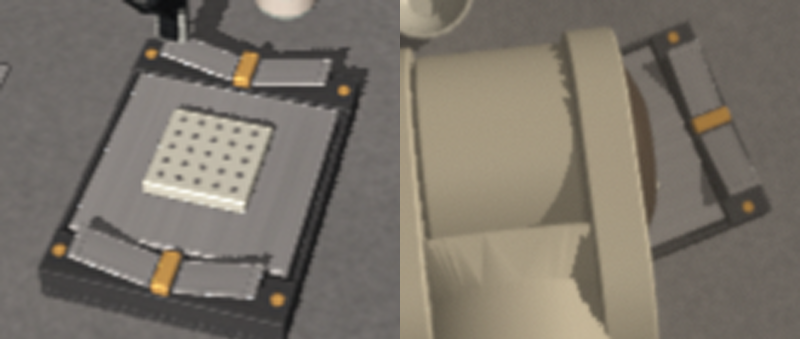

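The fingertips (183,38) hover over leaf 4's free end, the plate is back level and all the leaves are up. Press.

```bash
python3 -m handwheel '[{"tx":0,"ty":0,"tz":0.004,"ax":0,"ay":0,"az":0,"jaw":-1},{"tx":0,"ty":0,"tz":0.002,"ax":0,"ay":0,"az":0,"jaw":-1},{"tx":0,"ty":0,"tz":0.002,"ax":0,"ay":0,"az":0,"jaw":-1},{"tx":0,"ty":0,"tz":0.002,"ax":0,"ay":0,"az":0,"jaw":-1},{"tx":0,"ty":0,"tz":0.002,"ax":0,"ay":0,"az":0,"jaw":-1},{"tx":0,"ty":0,"tz":0.002,"ax":0,"ay":0,"az":0,"jaw":-1},{"tx":0,"ty":0,"tz":0.002,"ax":0,"ay":0,"az":0,"jaw":-1},{"tx":0,"ty":0,"tz":0.002,"ax":0,"ay":0,"az":0,"jaw":-1},{"tx":0,"ty":0,"tz":0,"ax":0,"ay":0,"az":0,"jaw":-1},{"tx":0,"ty":0,"tz":0,"ax":0,"ay":0,"az":0,"jaw":-1}]'
```

```text
time: 15.4
ee_pos: [0.4886, 0.0518, 0.0351]
tcp_rot: [180.0, 0.1, 21.5]
wrist_force: [-5.2, -1.9, 5.4]
opening: 0.0001
grasp_force: 3.5
```

```bash
python3 -m handwheel '[{"tx":0,"ty":0,"tz":0.001,"ax":0,"ay":0,"az":0,"jaw":-1},{"tx":0,"ty":0,"tz":0.001,"ax":0,"ay":0,"az":0,"jaw":-1},{"tx":0,"ty":0,"tz":0.001,"ax":0,"ay":0,"az":0,"jaw":-1},{"tx":0,"ty":0,"tz":0.0005,"ax":0,"ay":0,"az":0,"jaw":-1},{"tx":0,"ty":0,"tz":0,"ax":0,"ay":0,"az":0,"jaw":-1},{"tx":0,"ty":0,"tz":0,"ax":0,"ay":0,"az":0,"jaw":-1},{"tx":0,"ty":0,"tz":0,"ax":0,"ay":0,"az":0,"jaw":-1},{"tx":0,"ty":0,"tz":0,"ax":0,"ay":0,"az":0,"jaw":-1},{"tx":0,"ty":0,"tz":0,"ax":0,"ay":0,"az":0,"jaw":-1},{"tx":0,"ty":0,"tz":0,"ax":0,"ay":0,"az":0,"jaw":-1}]'
```

```text
time: 16.65
ee_pos: [0.4885, 0.0517, 0.0329]
tcp_rot: [180.0, 0.0, 21.5]
wrist_force: [-10.9, -2.8, 19.5]
opening: 0.0001
grasp_force: 9.6
```

At 32.9 mm with 19.5 N the leaf is flat. One more mm for certainty, then retreat up.

```bash
python3 -m handwheel '[{"tx":0,"ty":0,"tz":0.001,"ax":0,"ay":0,"az":0,"jaw":-1},{"tx":0,"ty":0,"tz":0,"ax":0,"ay":0,"az":0,"jaw":-1},{"tx":0,"ty":0,"tz":-0.006,"ax":0,"ay":0,"az":0,"jaw":-1},{"tx":0,"ty":0,"tz":-0.04,"ax":0,"ay":0,"az":0,"jaw":-1},{"tx":0,"ty":0,"tz":-0.05,"ax":0,"ay":0,"az":0,"jaw":-1},{"tx":0,"ty":0,"tz":-0.05,"ax":0,"ay":0,"az":0,"jaw":-1},{"tx":0,"ty":0,"tz":-0.05,"ax":0,"ay":0,"az":0,"jaw":-1},{"tx":-0.04,"ty":0.03,"tz":0,"ax":0,"ay":0,"az":0,"jaw":-1},{"tx":-0.04,"ty":0.03,"tz":0,"ax":0,"ay":0,"az":0,"jaw":-1},{"tx":-0.04,"ty":0.03,"tz":0,"ax":0,"ay":0,"az":0,"jaw":-1}]'; python3 -m handwheel '[{"tx":0,"ty":0.05,"tz":0,"ax":0,"ay":0,"az":0,"jaw":-1},{"tx":0,"ty":0.05,"tz":0,"ax":0,"ay":0,"az":0,"jaw":-1},{"tx":0,"ty":0.05,"tz":0,"ax":0,"ay":0,"az":0,"jaw":-1},{"tx":0,"ty":0.05,"tz":0,"ax":0,"ay":0,"az":0,"jaw":-1},{"tx":0,"ty":0.05,"tz":0,"ax":0,"ay":0,"az":0,"jaw":-1},{"tx":0,"ty":0,"tz":0,"ax":0,"ay":0,"az":0,"jaw":-1},{"tx":0,"ty":0,"tz":0,"ax":0,"ay":0,"az":0,"jaw":-1},{"tx":0,"ty":0,"tz":0,"ax":0,"ay":0,"az":0,"jaw":-1},{"tx":0,"ty":0,"tz":0,"ax":0,"ay":0,"az":0,"jaw":-1},{"tx":0,"ty":0,"tz":0,"ax":0,"ay":0,"az":0,"jaw":-1}]'; python3 - <<'E'
from h import *
a=C["scene"]["color"][180:335,235:430,::-1]
cv2.imwrite("pics/p3.png",cv2.resize(a,None,fx=3.8,fy=3.8,interpolation=cv2.INTER_CUBIC))
E
```

```text
time: 17.9
ee_pos: [0.4098, -0.0767, 0.2262]
tcp_rot: [180.0, -0.0, 21.6]
wrist_force: [0.4, -0.2, 0.2]
opening: 0.0001
grasp_force: 0.0
time: 19.15
ee_pos: [0.5023, -0.3078, 0.2268]
tcp_rot: [180.0, -0.0, 21.6]
wrist_force: [0.3, -0.4, -0.5]
opening: 0.0001
grasp_force: 0.0
```

View pics/p3.png

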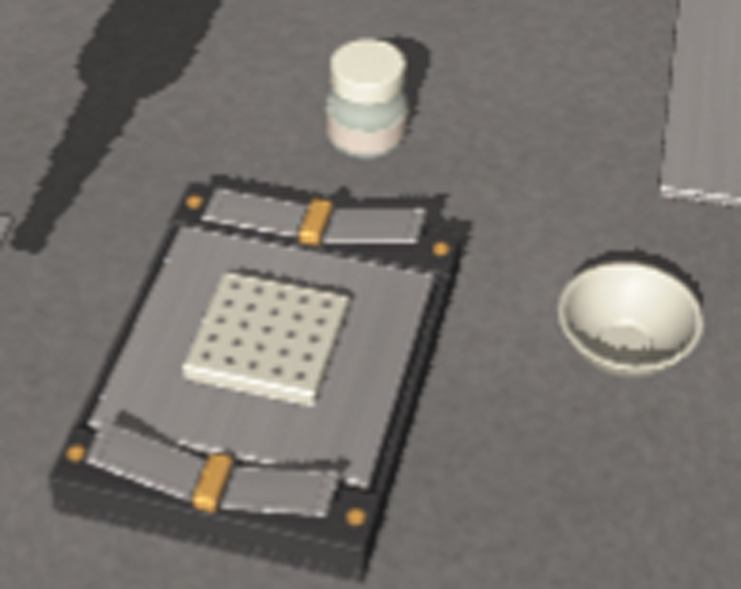

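Leaf 4 (205–300, 190–235) lies flat. The other three leaves stand, the plate is level, and the jar and dish haven't moved. The arm is clear, so I'll hand in.

```bash
python3 -c "
from workcell import workorder
print(workorder.job_done())"
```

```text
the job is handed in; nothing more can be done
None
```

Corner 4 (-x +y) was the one that rocked; I pressed shim 4 flat, and the last picture shows the other three shims standing and the plate looking level. The arm finished clear and the job is handed in, but no verdict came back.

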